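# Turn the filter turret to the cross and take the picture

### The job

The board under the inspection microscope is to be photographed through the crossed polariser. With the fingertips, gently push the tab of the filter turret round until it clicks in at the label with the cross, then press the shutter button on the control box fully down and let it come up again. Only push: do not pinch the tab or pick anything up, and leave the board and the other things on the bench where they are.

Things in the scene. Friction and masses are not known exactly. Their poses are not given: they have to be found in the camera images.
- axle (a point): centre of the filter turret's cover, on its upright axis, on the cover's upper face (219 mm above the table). The turret is a dark flat drum, 149 mm across, on the microscope below the camera. The camera tube (62 mm across, 364 mm high) rises from the cover's rear, 44 mm from here along this frame's x; the column (32 mm thick, 416 mm high) stands 195 mm along x. z is up
- tab (a point): middle of the top edge of the tab, the one thing sticking out of the turret's rim, 103 mm from its axis: an upright bare aluminium plate 30 mm long (88 to 118 mm from the axis), 7 mm thick, 30 mm high (206 to 236 mm above the table), on a flat stem 10 mm wide, 206 to 212 mm up. Open air below for 100 mm. x points to the axis
- index (a point): point on the tab's centre line 57 mm from the turret's axis, level with the cover: it lies over a label's centre when the tab is at that label
- turret (a joint): turret angle (rad): 0 with the tab straight opposite the camera tube; grows as the tab moves anticlockwise seen from above. End stops at -1.36 and 1.36. Click stops at -1.309, -0.785, -0.262, 0.262, 0.785, 1.309. A push of about 4 to 6 N on the tab takes it over the crest midway between two stops; then it snaps on into the next stop by itself. At the very start it settles in a stop
- label_cross: centre of the label with the cross: a white round sticker 25 mm across with a dark cross of two equal bars, on the turret's cover, 57 mm from the axis. Six labels lie along the cover's edge, one at each click stop, with different dark signs (cross, ring, two bars, small dot, large disc, one bar); which sign is where varies
- shutter_top (a point): centre of the top of the shutter button: a round bare-steel button 24 mm across in a low grey collar, alone on the near half of the control box's white panel, about 50 mm above the table. The panel slopes 8 degrees, lower at the near edge; its far half has a black dial 16 mm high and a display. A similar box has two dials and no button
- shutter (a joint): how far the shutter button is pressed (m): 0 up, 0.006 fully down, which takes about 4 N; it springs back
- microscope: the microscope stand, fixed to the bench: white base plate 270 x 230 mm, 16 mm high, column, turret and camera. Origin on the table under the turret's axis, x towards the column
- board: the green circuit board, 36 x 125 x 4 mm, lying loose on the lift's top plate under the lens; origin under its centre; leave it alone
- tweezers: steel tweezers lying on the table, 130 mm long, 9 mm high; leave it alone
- filter_cell: spare empty filter mount, a dark ring 36 mm across and 9 mm high, lying on the table; leave it alone
- brush: cleaning brush with black handle, about 150 mm long, lying on the table; leave it alone
- reel: component reel lying flat, 178 mm across, 11 mm high; leave it alone
- flux_bottle: small white bottle, 44 mm across, 110 mm high, standing; leave it alone

How it is judged:
By the outcome, as a careful person would: the job done as asked, in the order asked, and still so for the second after the job is handed in, with the robot touching nothing.
It also fails if it takes over 58 s, if anything falls off the work surface, if the arm or the gripper's body presses on something with over 40 N, if the wrist force passes 120 N, or if a joint passes its speed limit or range.

### The arm

A 7-joint arm with a two-finger parallel gripper is mounted at the origin on the work surface. World frame = base frame: x ahead of the robot, y to its left, z up, the work surface at z = 0. Lengths are in m, angles in degrees, forces in N, time in s.
With the tool pointing down it reaches from about 0.425 to 0.875 m from the base axis. Payload 4.7 kg.
Tool frame: the origin (TCP) lies at the very end of the fingers, on their centre line; the grasp point (between the pads) lies env.grip_point_offset behind it (env.grip_point_offset is the distance from the TCP to the grasp point, in m); z points along the fingers, y is the direction in which the jaws open and shut (so a half turn about z gives the same grasp; the last joint's range is limited). The gripper opens to 87 mm and grips with 3 to 60 N. Pads are 19 mm wide; open, the fingers measure 117 mm over their backs; the gripper's body (75 mm by 190 mm) begins 51 mm behind the grasp point.
Start: joints at [-65.884, 18.392, -4.016, 83.108, 1.295, 78.541, -3.26], TCP at [0.257, 0.597, 0.223] pointing down, gripper open.
Joint ranges: [-163.93, 163.93], [-17.29, 119.83], [-79.2, 71.16], [3.27, 140.29], [-89.18, 269.18], [5.43, 117.66], [-154.24, 154.24]. Speed limits (degrees/s): [147.25, 147.25, 180, 180, 180, 180, 180].

### API

Orientations are given as [roll, pitch, yaw] about the fixed x, y, z axes, in that order (R = Rz(yaw) Ry(pitch) Rx(roll)).
In Python, from cell import env gives the robot as it stands.
- The arm moves only by the tool send_rows, never from a script. Its argument "plan" is a list of rows, each a list of 7 numbers: the finger opening in mm, from 0 to 87, then the shift along the tool's x, y, z in mm, then the turn, a rotation vector about the tool's x, y, z in rad. A call has 1 to 12 rows; each row shifts and turns the commanded pose from where the row before left it, along the tool's axes as they then stand; what a row does not reach is not made up. A row lasts 1/10 s, in which the tool goes at most 50 mm and 8.59 degrees, less where a joint would pass 70% of its speed; a pose out of reach is approached as far as the arm can. A call is refused whole if a number of a shift passes 50 or a number of a turn 0.15, either way. A call with a gripper value outside its range is refused whole. The fingers move at their own pace and stop on an object; "grip_force" is the grip in N (left out, the last holds). Time passes only in rows, so rows that do not move let the fingers close. It gives the time, the measured TCP pose, the force and the opening at its end, in the units of the state.
- env.get_obs(): the state, without advancing time (a new reading comes with each control period).
- env.read_camera(name): name is "scene" or "top"; returns the picture (420x560x3 uint8, red, green, blue); there is no depth.
- env.get_calibration(name): a dict with "fx", "fy", "cx", "cy" (pixels), "k1" (the pictures are not rectified: a ray, as slopes to the right and down, at radius r is drawn at 1 + k1 r^2 times it, then the intrinsics apply), "extrinsics" (4x4, takes a point from camera to world coordinates). Camera axes: x right, y down, z forward; pixel columns grow to the right and rows downward; lengths in m; the calibration is good to about 2 mm. A picture is of the moment at which its call begins. get_calibration takes no time and is no camera call.
- env.sign_off(): hands the job in, once; it reports no verdict.
Trained networks look in the newest picture that a camera, given by its name, has taken for a name from the list of things; names that differ only in an ending like _2 or _b are one class to them, and where a whole thing is asked for, a point or a joint stands for the part that bears it (a point fixed in the world has none). Each returns a list of dicts, best first, with "confidence" (0 to 1); they miss things now and then, are a little off and sometimes report something else, mostly with a low value. They report only what shows in the picture. A call takes as long as a camera call.
- env.regions_of(camera, query): "region" (420x560 bool, what is visible of it) and "rect" ([left, top, right, bottom] in pixels, round what is visible of it).
The state is a dict: "time_s": time; "qpos": joint angles; "joint_velocities": joint speeds; "effort": joint torques, N m; "tool_pos": TCP position; "tool_rot": TCP orientation; "force": force on the tool from outside, world axes, zero at the start; "wrist_torque": the same for the moment, N m; "grip_width": finger opening in m.
Only numpy, scipy, OpenCV 4.12 (cv2) and the standard library are available. Lean on these libraries where they do the work, as an engineer would, in place of code of your own. Each camera call takes 0.05 s, during which the arm holds its last target. There are 200 camera calls.

## Working session

There is one attempt and no reset: what is moved stays moved. The work goes in short steps, Python scripts to look and compute and a tool call to move; the robot and the scene stay as the last step left them, time stands still between calls to the robot, and variables do not carry over. Pictures are saved under pics/ and viewed, about 8 in all and at most 12, crops included, and the job is handed in when it is done.

Besides the shell and the picture viewer there is one more tool, called after "Call:" by a JSON object that holds its "method" and its "body". send_rows: Moves the arm, as the interface text tells. Its arguments: {"type":"object","properties":{"plan":{"type":"array"},"grip_force":{"type":"number"}},"required":["plan"]}

```bash
mkdir -p pics
cat > h.py <<'E'
import numpy as np, cv2
from cell import env
def cal(n):
    c=env.get_calibration(n); return c,np.array(c["extrinsics"])
def ray(n,u,v):
    c,T=cal(n); d=np.array([(u-c["cx"])/c["fx"],(v-c["cy"])/c["fy"]]); s=d.copy()
    for _ in range(20): s=d/(1+c["k1"]*(s@s))
    return T[:3,3],T[:3,:3]@np.array([s[0],s[1],1])
def at_z(n,u,v,z):
    o,d=ray(n,u,v); return o+d*(z-o[2])/d[2]
def proj(n,p):
    c,T=cal(n); q=T[:3,:3].T@(np.array(p)-T[:3,3]); s=q[:2]/q[2]; s=s*(1+c["k1"]*(s@s))
    return np.array([c["fx"]*s[0]+c["cx"],c["fy"]*s[1]+c["cy"]])
def tri(n1,p1,n2,p2):
    o,d=ray(n1,*p1); a,b=ray(n2,*p2); M=np.stack([d,-b],1); t=np.linalg.lstsq(M,a-o,rcond=None)[0]
    P,Q=o+d*t[0],a+b*t[1]; return (P+Q)/2,np.linalg.norm(P-Q)
def snap(n,f):
    im=env.read_camera(n); cv2.imwrite("pics/"+f,im[:,:,::-1]); return im
E
python3 - <<'E'
from h import *
for n in("scene","top"):
    snap(n,n+"0.png"); c,T=cal(n); print(n,c["fx"],c["k1"],T.round(3).tolist())
    for q in("tab","turret","label_cross","shutter_top","microscope"):
        for r in env.regions_of(n,q)[:2]:
            m=r["region"]; ys,xs=np.nonzero(m); print(q,round(r["confidence"],2),np.round(r["rect"]),xs.mean().round(1),ys.mean().round(1))
s=env.get_obs();print(s["time_s"],s["tool_pos"],s["tool_rot"],env.grip_point_offset)
E
```

```text
scene 439.9020832155986 0.013813940128976012 [[-0.761, 0.512, -0.398, 0.91], [0.649, 0.598, -0.47, 0.493], [-0.002, -0.616, -0.787, 0.933], [0.0, 0.0, 0.0, 1.0]]
tab 0.77 [215. 154. 280. 229.] 252.6 203.8
turret 0.65 [218. 155. 279. 229.] 254.2 202.5
turret 0.64 [224. 138. 228. 144.] 223.6 139.4
label_cross 0.63 [218. 240. 257. 259.] 241.2 246.9
shutter_top 0.56 [219. 134. 228. 145.] 223.6 139.5
microscope 0.63 [148. 149. 295. 347.] 212.2 249.4
top 437.79784418493045 -0.008240999274225063 [[-0.015, -0.992, 0.126, 0.396], [-1.0, 0.015, -0.001, 0.044], [-0.001, -0.126, -0.992, 1.219], [0.0, 0.0, 0.0, 1.0]]
tab 0.66 [272. 160. 330. 218.] 314.6 200.2
turret 0.62 [315. 184. 334. 214.] 322.8 203.3
label_cross 0.66 [334. 265. 332. 264.] 332.4 264.2
label_cross 0.46 [279. 180. 288. 192.] 281.7 184.6
microscope 0.7 [239.  49. 346. 217.] 287.6 140.9
microscope 0.34 [199. 225. 216. 283.] 207.6 250.1
0.6 [0.25721638 0.59698469 0.22259021] [1.79992357e+02 2.80191431e-03 1.56695139e+02] 0.0187
```

View pics/scene0.png

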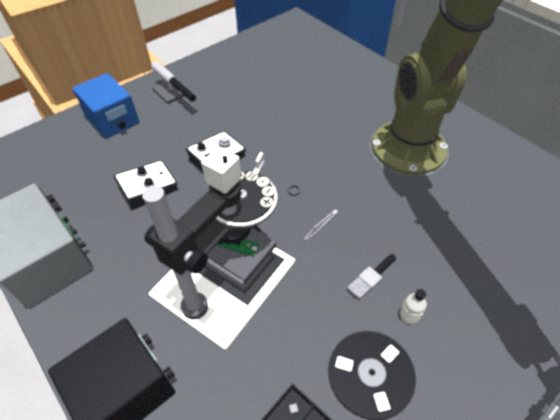

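View pics/top0.png

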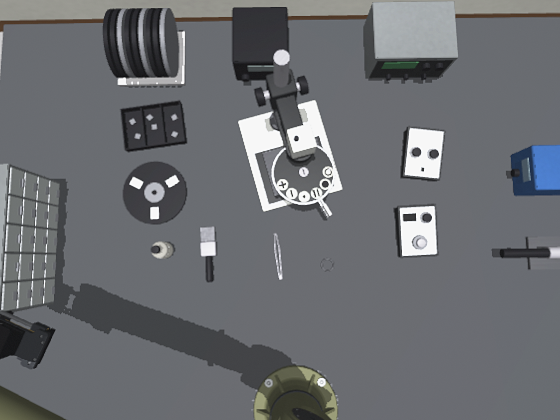

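The top view shows the turret at about (303,173), its tab at about (323,206), and the button on the control box at about (420,242). The scene view shows the button box at about (216,150). I'll zoom in on the labels.

Run:
```python
from h import *
a=cv2.imread("pics/top0.png")[135:225,250:350]; b=cv2.imread("pics/scene0.png")[120:230,180:300]
a=cv2.resize(a,(500,450),interpolation=cv2.INTER_CUBIC);b=cv2.resize(b,(490,450),interpolation=cv2.INTER_CUBIC)[:,:300*1+190]
im=cv2.resize(np.hstack([a,b]),None,fx=.8,fy=.8);cv2.imwrite("pics/z0.png",im)
# candidates
p,e=tri("top",(420,241),"scene",(224,141));print("shutter",p,e,at_z("top",420,241,.05))
```

```text
shutter [ 0.4331095  -0.33960509  0.04773143] 0.002183304594102773 [ 0.43381742 -0.33967136  0.05      ]
```

View pics/z0.png

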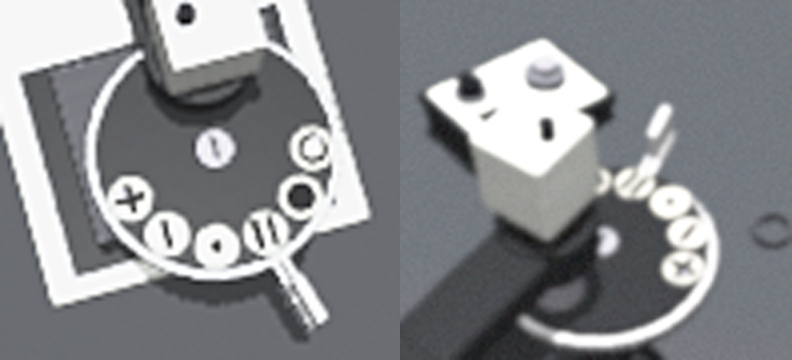

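Labels clockwise from the right are ring, disc, two bars (where the tab is now), dot, one bar, cross. The cross is therefore three stops clockwise, at -1.309, if this geometry holds. In the crop the axle is at (215,148) and the cross at (130,199). I'll check the geometry now.

Run:
```python
from h import *
P={"axle":((303.6,172),(242.7,193.4)),"cross":((282.5,184.8),(266.5,201.7))}
for k,(a,b) in P.items():
    p,e=tri("top",a,"scene",b);print(k,p.round(4),round(e,4),at_z("top",*a,.219).round(4),at_z("scene",*b,.219).round(4))
labs=[(130,199),(166,233),(217,245),(265,232),(301,195),(313,150)]
A=np.array([at_z("top",250+(x+.5)/4-.5,135+(y+.5)/4-.5,.219)[:2] for x,y in labs])
# fit circle r .057
from scipy.optimize import least_squares
ax=least_squares(lambda c:np.linalg.norm(A-c,axis=1)-.057,at_z("top",303.6,172,.219)[:2]).x
th=np.degrees(np.arctan2(*(A-ax).T[::-1]))%360
x0=np.mean(th-np.array([-75,-45,-15,15,45,75]));print("axle fit",ax,"angles",th.round(1),"front dir",x0)
for t in(15,-75):
    f=np.radians(x0+t);print(t,f"{x0+t:.1f}",ax+.103*np.array([np.cos(f),np.sin(f)]))
f=np.radians(x0+15)
for r in(.088,.118): 
    q=[*(ax+r*np.array([np.cos(f),np.sin(f)])),.236];print(proj("top",q).round(1),proj("scene",q).round(1))
```

```text
axle [ 0.5905 -0.0213  0.2211] 0.0032 [ 0.592  -0.0225  0.219 ] [ 0.5885 -0.0214  0.219 ]
cross [0.5631 0.027  0.2161] 0.0 [0.5626 0.027  0.219 ] [0.5645 0.0289 0.219 ]
axle fit [ 0.59269916 -0.02157783] angles [120.4 149.5 180.3 209.7 240.4 268.2] front dir 194.75997789014028
15 209.8 [ 0.50328358 -0.0727037 ]
-75 119.8 [0.54157329 0.06783775]
[323.7 203.2] [256.3 160.5]
[330.6 214.5] [261.3 151.4]
```

Call:
{"method": "send_rows", "body": {"plan": [[0,0,0,-35,0,0,0],[0,0,0,-35,0,0,0],[0,-26,-27,0,0,0,0],[0,-26,-27,0,0,0,0],[0,-26,-27,0,0,0,0],[0,-26,-27,0,0,0,0],[0,-26,-27,0,0,0,0],[0,-26,-27,0,0,0,0],[0,-26,-27,0,0,0,0],[0,-26,-27,0,0,0,0],[0,-26,-27,0,0,0,0],[0,-26,-27,0,0,0,0]]}}

```text
time_s: 1.8
tool_pos: [0.3895, 0.2446, 0.2929]
tool_rot: [179.9, 0.0, 156.7]
force: [0.5, 0.0, -0.1]
grip_width: 0.0025
```

Call:
{"method": "send_rows", "body": {"plan": [[0,-26,-27,0,0,0,-0.1],[0,-29,-24,0,0,0,0],[0,-29,-24,0,0,0,0],[0,-29,-24,0,0,0,0],[0,-29,-24,0,0,0,0],[0,-29,-24,0,0,0,0],[0,-29,-24,0,0,0,0],[0,-29,-24,0,0,0,0],[0,-29,-24,0,0,0,0],[0,-29,-24,0,0,0,0],[0,0,0,0,0,0,-0.13],[0,0,0,0,0,0,-0.13]]}}

```text
time_s: 3.0
tool_pos: [0.5878, -0.0756, 0.2944]
tool_rot: [-180.0, 0.3, 177.4]
force: [2.4, 0.7, 5.0]
grip_width: 0.0002
```

Call:
{"method": "send_rows", "body": {"plan": [[0,0,0,0,0,0,-0.13],[0,0,0,0,0,0,-0.13],[0,0,0,0,0,0,-0.13],[0,0,0,0,0,0,-0.13],[0,0,0,0,0,0,-0.05],[0,0,0,0,0,0,0],[0,0,0,0,0,0,0],[0,0,0,0,0,0,0]]}}

```text
time_s: 3.8
tool_pos: [0.5859, -0.0736, 0.2926]
tool_rot: [180.0, 0.0, -150.1]
force: [-0.4, 0.0, 1.2]
grip_width: 0.0005
```

My shift rotation went the wrong way, so the tool ended up about 70 mm short of the standby point. I'll move it out radially.

Call:
{"method": "send_rows", "body": {"plan": [[0,18,0,0,0,0,0],[0,18,0,0,0,0,0],[0,18,0,0,0,0,0],[0,18,2,0,0,0,0],[0,0,0,0,0,0,0],[0,0,0,0,0,0,0]]}}

```text
time_s: 4.4
tool_pos: [0.523, -0.1076, 0.2929]
tool_rot: [180.0, 0.1, -150.0]
force: [-0.4, -0.0, 0.4]
grip_width: 0.0005
```

Run:
```python
from h import *
s=env.get_obs();print(s["time_s"],s["tool_pos"],s["tool_rot"],s["force"])
a=snap("top","t1.png")[100:240,220:360,::-1];b=snap("scene","s1.png")[110:250,160:300,::-1]
cv2.imwrite("pics/z1.png",cv2.resize(np.hstack([a,b]),(800,400),interpolation=cv2.INTER_CUBIC))
```

```text
4.4 [ 0.52300999 -0.10759735  0.29288613] [ 1.79999022e+02  8.99138968e-02 -1.50035883e+02] [-0.43502358 -0.00388417  0.36418276]
```

View pics/z1.png

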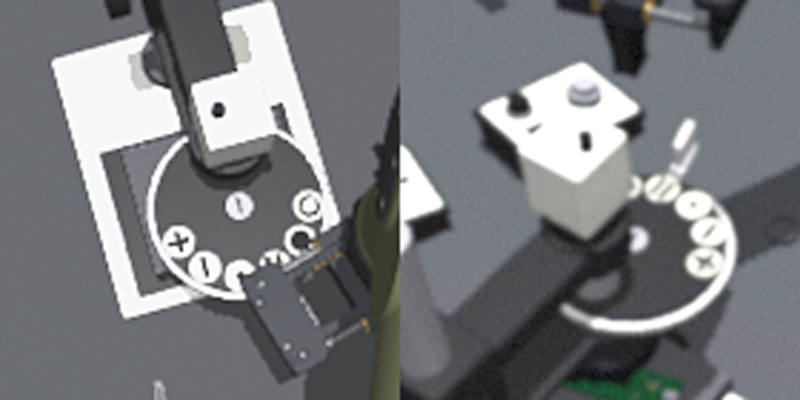

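The tab is untouched at the two bars, and the gripper stands on its anticlockwise side. I'll descend beside the tab and start pushing.

Call:
{"method": "send_rows", "body": {"plan": [[0,0,0,25,0,0,0],[0,0,0,25,0,0,0],[0,0,0,15,0,0,0],[0,0,0,9,0,0,0],[0,0,0,0,0,0,0],[0,0,0,0,0,0,0],[0,0,7,0,0,0,0],[0,0,7,0,0,0,0],[0,0,4,0,0,0,0],[0,0,3,0,0,0,0],[0,0,0,0,0,0,0]]}}

```text
time_s: 5.6
tool_pos: [0.512, -0.0891, 0.2188]
tool_rot: [180.0, 0.0, -150.0]
force: [0.1, -0.0, -0.6]
grip_width: 0.0005
```

Call:
{"method": "send_rows", "body": {"plan": [[0,0.8,5.2,0,0,0,0.05],[0,0.8,5.2,0,0,0,0.05],[0,0.8,5.2,0,0,0,0.05],[0,0.8,5.2,0,0,0,0.05],[0,0.8,5.2,0,0,0,0.05],[0,0.8,5.2,0,0,0,0.05]]}}

```text
time_s: 6.2
tool_pos: [0.4957, -0.0639, 0.2187]
tool_rot: [-179.9, 0.0, -167.4]
force: [0.3, -0.7, 1.4]
grip_width: 0.0003
```

Call:
{"method": "send_rows", "body": {"plan": [[0,0.8,5.2,0,0,0,0.05],[0,0.8,5.2,0,0,0,0.05],[0,0.8,5.2,0,0,0,0.05],[0,0.8,5.2,0,0,0,0.05],[0,0.8,5.2,0,0,0,0.05],[0,0.8,5.2,0,0,0,0.05],[0,0.8,5.2,0,0,0,0.05],[0,0.8,5.2,0,0,0,0.05],[0,0.8,5.2,0,0,0,0.05]]}}

```text
time_s: 7.1
tool_pos: [0.4871, -0.0185, 0.2186]
tool_rot: [-179.9, -0.0, 166.8]
force: [-1.4, -2.1, 0.2]
grip_width: 0.0005
```

Run:
```python
from h import *
s=env.get_obs();print(s["time_s"],s["tool_pos"],s["tool_rot"],s["force"])
a=snap("top","t2.png")[100:240,220:360,::-1];b=snap("scene","s2.png")[110:250,160:300,::-1]
cv2.imwrite("pics/z2.png",cv2.resize(np.hstack([a,b]),(800,400),interpolation=cv2.INTER_CUBIC))
```

```text
7.1 [ 0.48710043 -0.01847367  0.21857556] [-1.79868876e+02 -4.63333764e-03  1.66798224e+02] [-1.38858637 -2.05784998  0.15688607]
```

View pics/z2.png

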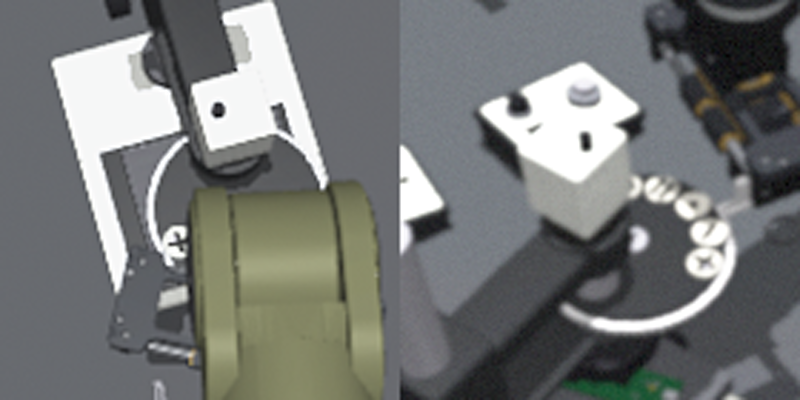

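The tab is being pushed along and is now past the dot label, just before the next crest. I'll continue.

Call:
{"method": "send_rows", "body": {"plan": [[0,0.8,5.2,0,0,0,0.05],[0,0.8,5.2,0,0,0,0.05],[0,0.8,5.2,0,0,0,0.05],[0,0.8,5.2,0,0,0,0.05],[0,0.8,5.2,0,0,0,0.05],[0,0.8,5.2,0,0,0,0.05],[0,0.8,5.2,0,0,0,0.05],[0,0.8,5.2,0,0,0,0.05],[0,0.8,5.2,0,0,0,0.05],[0,0,0,0,0,0,0]]}}

```text
time_s: 8.2
tool_pos: [0.5001, 0.0283, 0.2184]
tool_rot: [-180.0, -0.0, 141.3]
force: [-0.6, -0.1, 0.2]
grip_width: 0.0005
```

Call:
{"method": "send_rows", "body": {"plan": [[0,0.6,4.2,0,0,0,0.04],[0,0.5,3.1,0,0,0,0.03],[0,0.5,3.1,0,0,0,0.03],[0,0,0,0,0,0,0],[0,0,0,0,0,0,0]]}}

```text
time_s: 8.7
tool_pos: [0.5057, 0.0374, 0.2185]
tool_rot: [180.0, -0.0, 135.6]
force: [-0.7, -0.1, -0.8]
grip_width: 0.0001
```

Call:
{"method": "send_rows", "body": {"plan": [[0,0.4,2.1,0,0,0,0.02],[0,0.4,2.1,0,0,0,0.02],[0,0,0,0,0,0,0],[0,0,0,0,0,0,0],[0,0,0,0,0,0,0]]}}

```text
time_s: 9.2
tool_pos: [0.5083, 0.0411, 0.2187]
tool_rot: [180.0, 0.0, 133.2]
force: [0.4, 0.1, -0.7]
grip_width: 0.0005
```

Run:
```python
from h import *
s=env.get_obs();print(s["time_s"],s["tool_pos"],s["tool_rot"],s["force"])
a=snap("top","t3.png")[100:240,220:360,::-1];b=snap("scene","s3.png")[110:250,160:300,::-1]
cv2.imwrite("pics/z3.png",cv2.resize(np.hstack([a,b]),(800,400),interpolation=cv2.INTER_CUBIC))
```

```text
9.2 [0.50825139 0.04105913 0.21868944] [1.79968588e+02 8.37427087e-03 1.33215433e+02] [ 0.43804613  0.06352985 -0.65482756]
```

View pics/z3.png

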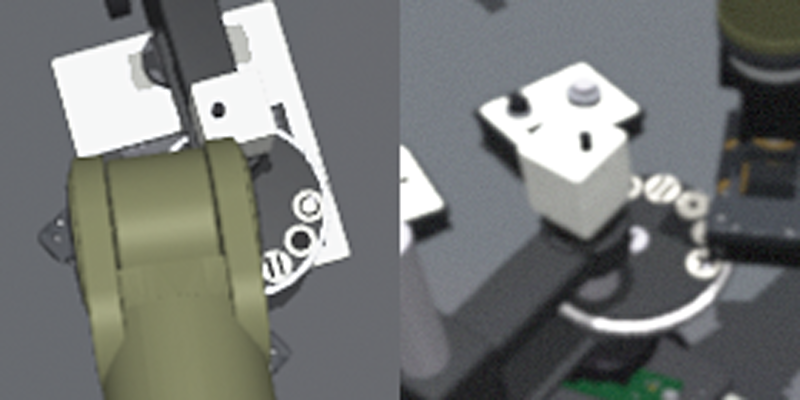

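The gripper hides the tab in both views. I'll nudge slightly further, still well short of the stop, then back off, lift clear and look.

Call:
{"method": "send_rows", "body": {"plan": [[0,0.4,2.1,0,0,0,0.02],[0,0.4,2.1,0,0,0,0.02],[0,0.4,2.1,0,0,0,0.02],[0,0,0,0,0,0,0],[0,0,0,0,0,0,0]]}}

```text
time_s: 9.8
tool_pos: [0.512, 0.0462, 0.2185]
tool_rot: [180.0, 0.0, 129.8]
force: [-0.5, -0.9, -1.2]
grip_width: 0.0003
```

Call:
{"method": "send_rows", "body": {"plan": [[0,3,-10,0,0,0,0],[0,5,-15,0,0,0,0],[0,5,-5,-20,0,0,0],[0,0,0,-35,0,0,0],[0,20,-30,-30,0,0,0],[0,20,-30,0,0,0,0],[0,20,-30,0,0,0,0],[0,20,-30,0,0,0,0],[0,0,-30,0,0,0,0],[0,0,0,0,0,0,0]]}}

```text
time_s: 10.8
tool_pos: [0.3732, 0.0074, 0.3073]
tool_rot: [-180.0, -0.4, 129.3]
force: [1.2, -1.2, -0.3]
grip_width: 0.0001
```

Run:
```python
from h import *
s=env.get_obs();print(s["time_s"],s["tool_pos"],s["tool_rot"],s["force"],s["qpos"])
a=snap("top","t4.png")[100:240,220:360,::-1];b=snap("scene","s4.png")[110:250,160:300,::-1]
cv2.imwrite("pics/z4.png",cv2.resize(np.hstack([a,b]),(800,400),interpolation=cv2.INTER_CUBIC))
```

```text
10.8 [0.37318618 0.00741688 0.30725397] [-179.99380897   -0.36275424  129.25126667] [ 1.23855905 -1.19654243 -0.34229951] [  1.06850054 -17.09417123  -4.6377119  109.38204373  -1.65325553
  87.87803291  35.95307806]
```

View pics/z4.png

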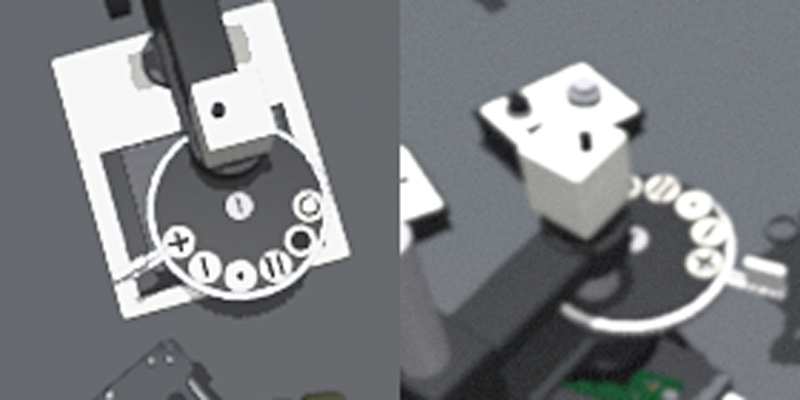

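The tab sits at the cross, with the tab line over the cross label in both views. Next I'll go to the button.

Call:
{"method": "send_rows", "body": {"plan": [[0,-31,-17,0,0,0,0],[0,-31,-17,0,0,0,0],[0,-31,-17,0,0,0,0],[0,-31,-17,0,0,0,0],[0,-31,-17,0,0,0,0],[0,-31,-17,0,0,0,0],[0,-31,-17,0,0,0,0],[0,-31,-17,0,0,0,0],[0,-31,-17,0,0,0,0],[0,-31,-17,0,0,0,0],[0,0,0,40,0,0,0.14],[0,0,0,40,0,0,0.14]]}}

```text
time_s: 12.1
tool_pos: [0.4447, -0.3337, 0.2236]
tool_rot: [-179.9, -0.3, 113.6]
force: [0.2, 0.1, -1.0]
grip_width: 0.0005
```

Call:
{"method": "send_rows", "body": {"plan": [[0,0,0,40,0,0,0.14],[0,0,0,40,0,0,0.14],[0,0,0,30,0,0,0.126],[0,0,0,0,0,0,0],[0,0,0,0,-0.14,0,0],[0,0,0,0,0,0,0],[0,0,0,0,0,0,0]]}}

```text
time_s: 12.8
tool_pos: [0.4428, -0.3332, 0.1161]
tool_rot: [172.2, -0.3, 90.7]
force: [-0.1, -0.2, 0.5]
grip_width: 0.0005
```

Run:
```python
from h import *
s=env.get_obs();print(s["time_s"],s["tool_pos"],s["tool_rot"],s["force"])
b=snap("scene","s5.png")[95:205,160:300,::-1]
cv2.imwrite("pics/z5.png",cv2.resize(b,(700,550),interpolation=cv2.INTER_CUBIC))
```

```text
12.8 [ 0.44283297 -0.33319971  0.1160972 ] [172.20246871  -0.34031397  90.71609059] [-0.08485097 -0.1803418   0.46957591]
```

View pics/z5.png

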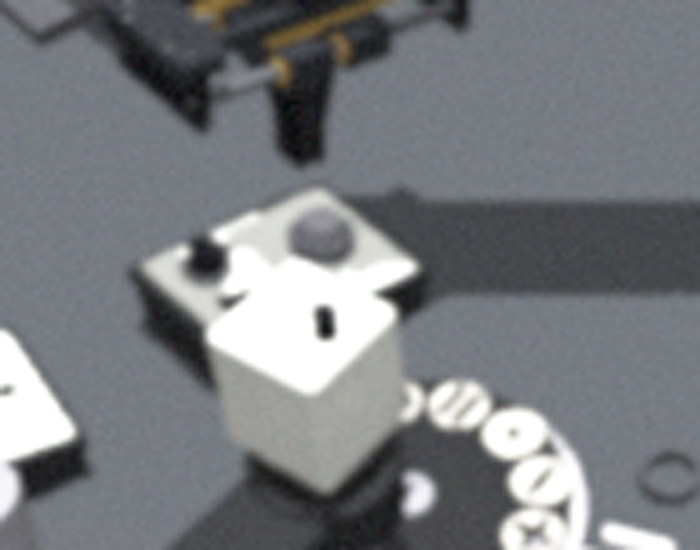

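Fingertips are above the button, off by roughly 18 mm in x and 6 mm in y. I'll align, then approach along the panel normal.

Call:
{"method": "send_rows", "body": {"plan": [[0,-6.4,-17.5,0,0,0,0],[0,0,0,25,0,0,0],[0,0,0,20,0,0,0],[0,0,0,10,0,0,0],[0,0,0,0,0,0,0],[0,0,0,0,0,0,0]]}}

```text
time_s: 13.45
tool_pos: [0.4317, -0.3399, 0.0579]
tool_rot: [172.3, -0.4, 90.6]
force: [-1.4, 0.3, 1.6]
grip_width: 0.0002
```

Call:
{"method": "send_rows", "body": {"plan": [[0,0,0,3,0,0,0],[0,0,0,3,0,0,0],[0,0,0,2,0,0,0],[0,0,0,0,0,0,0],[0,0,0,0,0,0,0]]}}

```text
time_s: 13.95
tool_pos: [0.4332, -0.3404, 0.0526]
tool_rot: [172.1, -0.4, 90.5]
force: [-9.4, 4.3, 22.3]
grip_width: 0.0003
```

Call:
{"method": "send_rows", "body": {"plan": [[0,0,0,2,0,0,0],[0,0,0,0,0,0,0],[0,0,0,0,0,0,0]]}}

```text
time_s: 14.25
tool_pos: [0.4333, -0.3404, 0.0524]
tool_rot: [172.1, -0.5, 90.5]
force: [-14.6, 7.5, 35.8]
grip_width: 0.0004
```

It goes stiff at z=0.0524, higher than I expected the pressed button to be. I'll ease off and look.

Call:
{"method": "send_rows", "body": {"plan": [[0,0,0,-2,0,0,0],[0,0,0,-2,0,0,0],[0,0,0,0,0,0,0],[0,0,0,0,0,0,0]]}}

```text
time_s: 14.65
tool_pos: [0.4331, -0.3403, 0.0529]
tool_rot: [172.1, -0.4, 90.5]
force: [-4.5, 1.6, 10.5]
grip_width: 0.0003
```

Call:
{"method": "send_rows", "body": {"plan": [[0,0,0,-1,0,0,0],[0,0,0,0,0,0,0]]}}

```text
time_s: 14.85
tool_pos: [0.433, -0.3402, 0.053]
tool_rot: [172.2, -0.3, 90.5]
force: [-0.4, -0.2, 5.6]
grip_width: 0.0003
```

Call:
{"method": "send_rows", "body": {"plan": [[0,0,0,-1,0,0,0],[0,0,0,0,0,0,0]]}}

```text
time_s: 15.05
tool_pos: [0.4329, -0.3402, 0.0538]
tool_rot: [172.2, -0.3, 90.5]
force: [0.6, -1.8, 3.8]
grip_width: 0.0007
```

Run:
```python
from h import *
s=env.get_obs();p=s["tool_pos"];print(p,s["force"],proj("scene",p),proj("top",p))
a=snap("top","t6.png")[190:280,370:470,::-1];b=snap("scene","s6.png")[90:180,160:260,::-1]
cv2.imwrite("pics/z6.png",cv2.resize(np.hstack([a,b]),(800,360),interpolation=cv2.INTER_CUBIC))
```

```text
[ 0.43285048 -0.34019803  0.05376012] [ 0.55937757 -1.78348578  3.77523425] [223.34958159 139.23600302] [420.67885334 241.30873513]
```

View pics/z6.png

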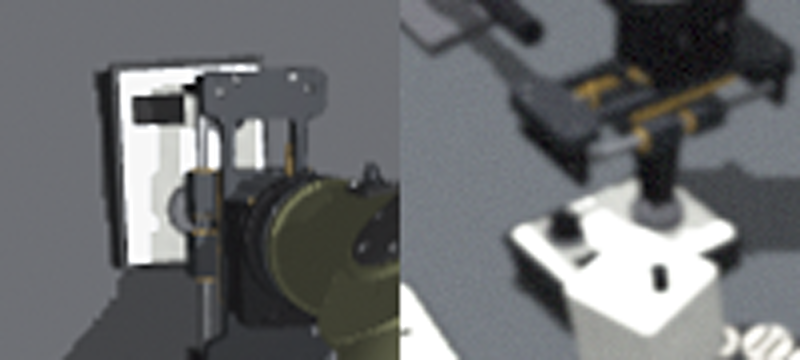

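Force is 4–5 N just above the stiff point, which fits the button's spring at full stroke. I'll confirm by releasing in steps, since the spring travel should be about 6 mm.

Call:
{"method": "send_rows", "body": {"plan": [[0,0,0,-2,0,0,0],[0,0,0,0,0,0,0],[0,0,0,0,0,0,0]]}}

```text
time_s: 15.45
tool_pos: [0.4319, -0.3394, 0.0552]
tool_rot: [172.3, -0.4, 90.6]
force: [0.6, -1.2, 2.5]
grip_width: 0.0005
```

Call:
{"method": "send_rows", "body": {"plan": [[0,0,0,-2,0,0,0],[0,0,0,0,0,0,0],[0,0,0,0,0,0,0]]}}

```text
time_s: 15.75
tool_pos: [0.4313, -0.3391, 0.0569]
tool_rot: [172.3, -0.5, 90.6]
force: [0.6, -0.7, 2.1]
grip_width: 0.0004
```

Call:
{"method": "send_rows", "body": {"plan": [[0,0,0,-2,0,0,0],[0,0,0,0,0,0,0],[0,0,0,0,0,0,0]]}}

```text
time_s: 16.05
tool_pos: [0.4309, -0.339, 0.0588]
tool_rot: [172.3, -0.5, 90.6]
force: [0.1, -0.2, -0.7]
grip_width: 0.0009
```

Call:
{"method": "send_rows", "body": {"plan": [[0,0,0,-3,0,0,0],[0,0,0,0,0,0,0],[0,0,0,0,0,0,0]]}}

```text
time_s: 16.35
tool_pos: [0.4308, -0.3394, 0.0621]
tool_rot: [172.3, -0.4, 90.6]
force: [-0.2, -0.1, 0.1]
grip_width: 0.0005
```

Call:
{"method": "send_rows", "body": {"plan": [[0,0,0,-40,0,0,0],[0,0,0,-40,0,0,0],[0,0,0,-40,0.14,0,0],[0,40,-20,0,0,0,0],[0,40,-20,0,0,0,0],[0,40,0,0,0,0,0],[0,40,0,0,0,0,0],[0,0,0,0,0,0,0],[0,0,0,0,0,0,0]]}}

```text
time_s: 17.25
tool_pos: [0.3733, -0.1806, 0.1826]
tool_rot: [-179.8, -0.4, 90.7]
force: [0.8, -0.2, -0.5]
grip_width: 0.0002
```

Run:
```python
from h import *
s=env.get_obs();print(s["time_s"],s["tool_pos"],s["force"])
a=snap("top","t7.png")[200:265,390:450,::-1];b=snap("scene","s7.png")[125:175,180:250,::-1]
a=cv2.resize(a,(390,422),interpolation=cv2.INTER_CUBIC);b=cv2.resize(b,(409,422),interpolation=cv2.INTER_CUBIC)
cv2.imwrite("pics/z7.png",np.hstack([a,b]))
for z in(.045,.05,.055,.06): 
    p=at_z("top",420.3,241.5,z);print(z,p.round(4),proj("scene",p).round(1))
```

```text
17.25 [ 0.37330396 -0.1805509   0.18262328] [ 0.77089813 -0.17012538 -0.48981394]
0.045 [ 0.4326 -0.342   0.045 ] [223.4 141.1]
0.05 [ 0.4325 -0.3404  0.05  ] [223.6 140.1]
0.055 [ 0.4323 -0.3388  0.055 ] [223.7 139.1]
0.06 [ 0.4322 -0.3371  0.06  ] [223.9 138.1]
```

View pics/z7.png

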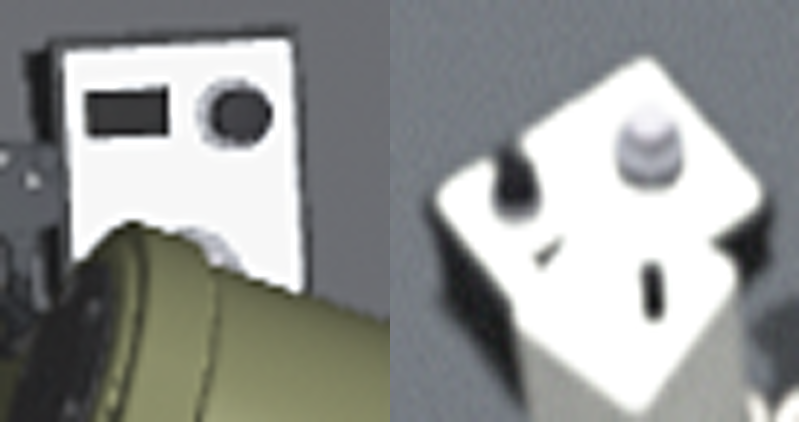

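Run:
```python
from h import *
# tab still at cross: compare tab area with the picture taken after the push
a=cv2.imread("pics/s4.png").astype(int);b=env.read_camera("scene")[:,:,::-1].astype(int)
print("tab patch change",np.abs(a-b)[185:220,255:300].mean())
print(env.get_obs()["force"]);print(env.sign_off())
```

```text
tab patch change 7.766137566137566
[-0.1888235  -0.15209415  0.19451949]
the job is handed in; nothing more can be done
None
```

I pushed the tab clockwise over three click stops to the cross label with the closed fingertips, without pinching it. I then pressed the shutter button down, let it come up and moved clear. The job is handed in, with about 17 s on the clock.

- **Tab:** after the push, both camera views showed the tab in line with the cross label. A last comparison of the tab area against that picture gave a mean change of 7.8 grey levels. I didn't view that last picture; the change may be the arm's shadow, and nothing touched the tab after the push.
- **Shutter:** the button took about 4–5 N of spring force and then hit a hard stop after roughly 6 mm. Force reached 36 N at the stop, more than needed but under the 40 N limit. The travel is only good to about 1 mm, so full depth is inferred from the spring force and the hard stop. The last picture showed the button up again, and the final force reading was near 0.
- **Disagreements:**
  - Contact was at about 58 mm height, against 48–55 mm from the cameras and about 50 mm in the text.
  - On the way in, one wrong shift took the gripper over the turret close to the camera tube. The force there was about 5 N, so a light graze can't be ruled out. The picture afterwards showed the turret and tab unmoved.

I didn't separately check the board and the loose items at the end.

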